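# Manual defrost on the cold-store control box

### The job

Start a manual defrost at the cold store's low grey control box: slide its dust cover fully aside, then press the square button beneath it and hold it down for two seconds. Then slide the cover back fully home against the end block and let go. Leave the round button alone, and do not knock over or shove the stock standing around the box.

Things in the scene. Friction and masses are not known exactly. Their poses are not given: they have to be found in the camera images.
- control_box: The low grey console, fixed to the steel table: 170 mm along its x, 280 mm along its y, face 50 mm above the table. Origin: centre of its underside, on the table. The cover slides along its y axis, +y opening. At its -y end stands the end block (y from -140 to -122 mm, 38 mm above the face); at its +y end is a low stop. Two rails, 10 mm high, run along y at x = -77 and +77 mm. Its axes are turned about the vertical by up to 0.35 rad from the world's.
- cover (a joint): Travel of the dust cover in m: 0 = fully home against the end block (closed), 0.125 = fully open. It may start up to 20 mm ajar, still hiding both buttons. It slides with about 2.5 N of friction, has no spring and stays where it is left.
- cover_grip (a point): Middle of the upright grip fin on top of the grey plastic dust cover. The fin is 70 mm along the box's x, 14 mm thick along the box's y (the sliding direction) and 32 mm high; this point lies 14 mm below the fin's top, 18 mm above the cover's flat top and 106 mm above the table. The cover is 144 mm along x, 120 mm along y, the fin at its middle. It moves with the cover; the cover is captive and cannot be lifted off.
- square_button_top (a point): Centre of the top of the square black button, cap 36 x 36 mm, in a square steel collar; top 72 mm above the table, 14 mm above its collar. Presses straight down; under the cover when that is closed. The two buttons stand side by side, 64 mm apart along the box's x and 60 mm from the box's middle towards the end block; which of them is nearer to the robot changes.
- square_button (a joint): How far the square button is pressed, in m: 0 up, 0.008 fully down. Spring: about 1 N to start, 5 N fully down; it counts as pressed beyond 0.0045. It springs back when let go.
- round_button_top (a point): Centre of the top of the round black button, 36 mm diameter, in a round steel collar, same height as the square one. Not to be pressed.
- round_button (a joint): How far the round button is pressed, in m: 0 up, 0.008 fully down.
- can_a: Bystander: drinks can with a white band, 66 mm diameter, 122 mm tall, standing behind the box (far side). Origin: centre of its underside.
- can_b: Bystander: drinks can with a blue band, 66 mm diameter, 122 mm tall, standing behind the box. Origin: centre of its underside.
- tape_roll: Bystander: roll of packing tape lying flat, 96 mm diameter, 48 mm high, behind the box, between the cans. Origin: centre of its underside.
- bottle: Bystander: brown glass bottle, 62 mm diameter, 170 mm tall, standing off the box's +y end. Origin: centre of its underside.
- carton: Bystander: cardboard carton of cans, 200 x 132 mm, 122 mm high, 2 kg, standing off the box's -y end. Origin: centre of its underside.

How it is judged:
By the outcome, as a careful person would: the job done as asked, in the order asked, and still so for the second after the job is handed in, with the robot touching nothing.
It also fails if it takes over 54 s, if anything falls off the work surface, if the arm or the gripper's body presses on something with over 40 N, if the wrist force passes 120 N, or if a joint passes its speed limit or range.

### The arm

A 7-joint arm with a two-finger parallel gripper is mounted at the origin on the work surface. World frame = base frame: x ahead of the robot, y to its left, z up, the work surface at z = 0. Lengths are in m, angles in rad, forces in N, time in s.
With the tool pointing down it reaches from about 0.4 to 0.9 m from the base axis. Payload 5.6 kg.
Tool frame: the origin (TCP) lies on the centre line of the jaws, within the pads' length; the fingertips stand 22 mm ahead of it and the grasp point (between the pads) lies 3 mm ahead of it; x points along the fingers, z is the direction in which the jaws open and shut, and the axes are right-handed (so a half turn about x gives the same grasp; the last joint's range is limited). The gripper opens to 92 mm and grips with 3 to 60 N. Pads are 20 mm wide; open, the fingers measure 128 mm over their backs; the gripper's body (75 mm by 189 mm) begins 69 mm behind the grasp point.
Start: joints at [1.163, 0.468, -0.012, 1.603, 0.006, 1.071, -0.056], TCP at [0.232, -0.607, 0.237] pointing down, gripper open.
Joint ranges: [-2.53, 2.53], [-0.31, 2.02], [-1.57, 1.55], [0.28, 2.44], [-1.29, 4.43], [0.15, 1.84], [-2.92, 2.92]. Speed limits (rad/s): [2.57, 2.57, 3.14, 3.14, 3.14, 3.14, 3.14].

### API

Orientations are given as [roll, pitch, yaw] about the fixed x, y, z axes, in that order (R = Rz(yaw) Ry(pitch) Rx(roll)).
In Python, from workcell import arm gives the robot as it stands. The module is installed in compiled form; this text tells all that it offers.
- The arm moves only by the tool arm_command, never from a script. Its argument "motion" is a list of rows, each an object of numbers: "x", "y", "z": the shift along the tool's x, y, z in cm; "rx", "ry", "rz": the turn, a rotation vector about the tool's x, y, z in degrees; "grip": the opening, from 0 (shut) to 1 (fully open). A call has 1 to 20 rows; each row shifts and turns the commanded pose from where the row before left it, along the tool's axes as they then stand; what a row does not reach is not made up. A row lasts 1/12 s, in which the tool goes at most 41.7 mm and 7.16 degrees, less where a joint would pass 70% of its speed; a pose out of reach is approached as far as the arm can. A call with a gripper value outside its range is refused whole. The fingers move at their own pace and stop on an object; "grip_force" is the grip in N (left out, the last holds). Time passes only in rows, so rows that do not move let the fingers close. It gives the time, the measured TCP pose, the force and the opening at its end, in the units of the state.
- arm.get_obs(): the state, without advancing time (a new reading comes with each control period).
- arm.snapshot(name): name is "side" or "top" or "wrist"; returns (picture, depth): 400x640x3 uint8, blue, green, red; 400x640 float32, m along the optical axis (not along the pixel's ray), 0 where there is no reading.
- arm.camera_info(name): a dict with "camera_matrix" (3x3 intrinsics, pixels), "rvec" (rotation vector, rad) and "tvec" (3), from world to camera coordinates, as OpenCV has them; the wrist camera has in their place "hand_eye" (4x4, takes a point from camera to tool coordinates, whose origin is the TCP and whose axes are the tool frame's). Camera axes: x right, y down, z forward; pixel columns grow to the right and rows downward; lengths in m; the calibration is good to about 2 mm. A picture is of the moment at which its call begins: read the wrist's pose just before it. camera_info takes no time and is no camera call.
- arm.close_job(): hands the job in, once; it reports no verdict.
Trained networks look in the newest picture that a camera, given by its name, has taken for a name from the list of things; names that differ only in an ending like _2 or _b are one class to them, and where a whole thing is asked for, a point or a joint stands for the part that bears it (a point fixed in the world has none). Each returns a list of dicts, best first, with "p" (0 to 1); they miss things now and then, are a little off and sometimes report something else, mostly with a low value. They report only what shows in the picture. A call takes as long as a camera call.
- arm.search_frame(target, camera): "rect" ([centre column, centre row, width, height] in pixels, round what is visible of it).
The state is a dict: "t": time; "joint_pos": joint angles; "dq": joint speeds; "joint_efforts": joint torques, N m; "eef_pos": TCP position; "ee_rot": TCP orientation; "force": force on the tool from outside, world axes, zero at the start; "moment": the same for the moment, N m; "finger_gap": finger opening in m.
Only numpy, scipy, OpenCV 4.12 (cv2) and the standard library are available. Lean on these libraries where they do the work, as an engineer would, in place of code of your own. Each camera call takes 0.05 s, during which the arm holds its last target.

## Working session

There is one attempt and no reset: what is moved stays moved. The work goes in short steps, Python scripts to look and compute and a tool call to move; the robot and the scene stay as the last step left them, time stands still between calls to the robot, and variables do not carry over. Pictures are saved under pics/ and viewed, and the job is handed in when it is done.

Besides the shell and the picture viewer there is one more tool, called after "Emit:" by a JSON object that holds its "name" and its "arguments", one argument or row to a line. arm_command: Moves the arm, as the interface text tells. Its arguments: {"type":"object","properties":{"motion":{"type":"array","items":{"type":"object","properties":{"x":{"type":"number"},"y":{"type":"number"},"z":{"type":"number"},"rx":{"type":"number"},"ry":{"type":"number"},"rz":{"type":"number"},"grip":{"type":"number"}}}},"grip_force":{"type":"number"}},"required":["motion"]}

```bash
mkdir -p pics; cat > h.py <<'E'
import numpy as np, cv2
from workcell import arm
from scipy.spatial.transform import Rotation as R
def snap(n,fn):
    o=arm.get_obs(); im,d=arm.snapshot(n); cv2.imwrite('pics/'+fn,im); return im,d,o
def w2c(n,o=None):
    c=arm.camera_info(n); K=np.array(c["camera_matrix"],float)
    if "hand_eye" in c:
        T=np.eye(4);T[:3,:3]=R.from_euler('xyz',o['ee_rot']).as_matrix();T[:3,3]=o['eef_pos']
        return K,T@np.array(c["hand_eye"])
    M=np.eye(4);M[:3,:3]=cv2.Rodrigues(np.array(c["rvec"],float))[0];M[:3,3]=np.ravel(c["tvec"])
    return K,np.linalg.inv(M)
def cloud(n,d,o=None):
    K,T=w2c(n,o); v,u=np.mgrid[:400,:640]
    P=np.stack([(u-K[0,2])/K[0,0]*d,(v-K[1,2])/K[1,1]*d,d],-1)
    P=P@T[:3,:3].T+T[:3,3]; P[d<=0]=np.nan; return P
E
python3 - <<'E'
from h import *
for n in("side","top","wrist"):
    im,d,o=snap(n,n+"0.png"); np.save(n+"0.npy",d); 
    P=cloud(n,d,o)
    for t in("control_box","cover_grip","can_a","tape_roll","bottle","carton","square_button_top"):
        if n=="wrist":break
        r=arm.search_frame(t,n)
        for q in r[:3]:
            c=q["rect"]; print(n,t,round(q["p"],2),np.round(c),P[int(c[1]),int(c[0])].round(3))
print(o)
E
```

```text
side control_box 0.83 [345. 186.  76.  81.] [ 0.538 -0.092  0.052]
side cover_grip 0.56 [353. 171.  54.  38.] [ 0.519 -0.127  0.089]
side can_a 0.77 [286. 198.  26.  46.] [0.672 0.049 0.099]
side can_a 0.73 [309. 154.  24.  44.] [ 0.668 -0.192  0.084]
side tape_roll 0.59 [300. 191.  22.  27.] [ 0.682 -0.111 -0.001]
side bottle 0.85 [335. 238.  26.  57.] [0.507 0.192 0.112]
side carton 0.66 [362. 135.  68.  57.] [ 0.524 -0.316  0.093]
top control_box 0.86 [389. 229. 118.  78.] [ 0.519 -0.11   0.09 ]
top cover_grip 0.83 [405. 228.  53.  62.] [ 0.519 -0.147  0.106]
top cover_grip 0.27 [387. 228. 116.  78.] [ 0.521 -0.108  0.09 ]
top can_a 0.78 [426. 169.  38.  36.] [ 0.665 -0.203  0.121]
top can_a 0.7 [337. 170.  24.  34.] [0.662 0.016 0.124]
top tape_roll 0.66 [372. 178.  37.  36.] [ 0.675 -0.086  0.001]
top bottle 0.92 [279. 238.  28.  33.] [0.496 0.154 0.159]
top carton 0.91 [497. 220.  79.  86.] [ 0.532 -0.366  0.122]
{'t': 0.8, 'joint_pos': array([ 1.16304658,  0.46747453, -0.01160078,  1.60268553,  0.0060155 ,
        1.07142979, -0.05633238]), 'dq': array([-0.00013038,  0.00070321,  0.00049715,  0.00033881, -0.00057511,
        0.00075385,  0.0020266 ]), 'joint_efforts': array([ 3.12857892e-04, -5.20346117e+01, -1.20704828e-02, -2.44042218e+01,
       -5.65171929e-02,  1.13799283e-02,  4.27389375e-05]), 'eef_pos': array([ 0.23182412, -0.60726143,  0.23661491]), 'ee_rot': array([-0.90461621,  1.57073116, -2.11075849]), 'force': array([ 0.30012264, -0.02690308, -0.29889907]), 'moment': array([ 0.0577261 , -0.04696894, -0.01056987]), 'finger_gap': 0.09173337877987776}
```

View pics/top0.png

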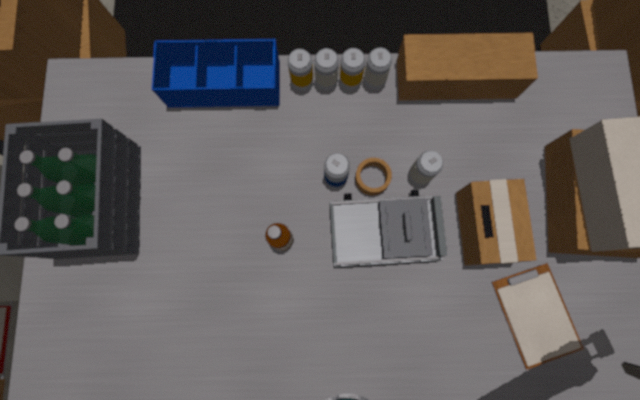

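View pics/side0.png

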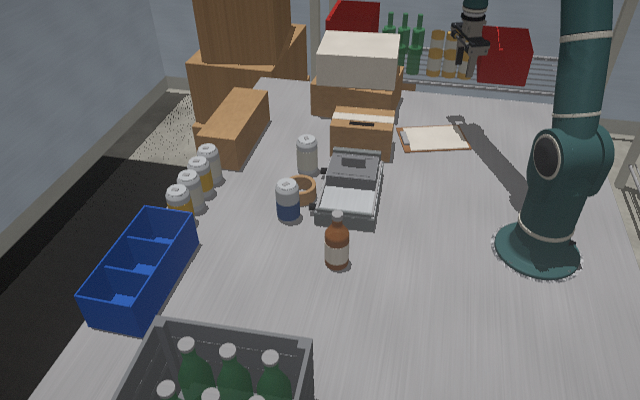

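```bash
python3 - <<'E'
from h import *
d=np.load("top0.npy");P=cloud("top",d).reshape(-1,3)
P=P[np.isfinite(P[:,0])]
box=(abs(P[:,0]-.53)<.14)&(abs(P[:,1]+.1)<.17)
print(np.histogram(P[box][:,2],bins=np.arange(-.01,.14,.005)))
def show(lo,hi,name):
    m=box&(P[:,2]>lo)&(P[:,2]<hi); q=P[m][:,:2]
    print(name,len(q),q.mean(0).round(4),cv2.minAreaRect((q*1000).astype(np.float32)))
show(.08,.0975,"cover top");show(.112,.13,"fin top");show(.112,.13,"fin");show(.1,.13,"fin+");show(.04,.06,"face")
o=arm.get_obs();Rm=R.from_euler('xyz',o['ee_rot']).as_matrix();print(Rm.round(3))
E
```

```text
(array([  21, 2071, 2830,   74,   30,   41,   41,   78,  112,   92,  122,
       1473, 1835,  324,  457,  107,   76,   72,  122, 2212,  808,   39,
         36,   53,   96,  165,  261,   16,    0,    0]), array([-0.01 , -0.005,  0.   ,  0.005,  0.01 ,  0.015,  0.02 ,  0.025,
        0.03 ,  0.035,  0.04 ,  0.045,  0.05 ,  0.055,  0.06 ,  0.065,
        0.07 ,  0.075,  0.08 ,  0.085,  0.09 ,  0.095,  0.1  ,  0.105,
        0.11 ,  0.115,  0.12 ,  0.125,  0.13 ,  0.135,  0.14 ]))
cover top 3160 [ 0.5253 -0.1642] ((561.0198974609375, -103.04248046875), (225.6729736328125, 291.2059020996094), 1.7072174549102783)
fin top 499 [ 0.6114 -0.1145] ((578.7041015625, -101.09919738769531), (182.03265380859375, 288.30078125), 0.11660931259393692)
fin 499 [ 0.6114 -0.1145] ((578.7041015625, -101.09919738769531), (182.03265380859375, 288.30078125), 0.11660931259393692)
fin+ 627 [ 0.614  -0.1139] ((578.5381469726562, -101.79209899902344), (182.36741638183594, 294.57562255859375), 0.11660931259393692)
face 3754 [ 0.5241 -0.0629] ((554.797119140625, -102.35762023925781), (238.9595947265625, 287.08050537109375), 2.416116237640381)
[[-0.     0.934  0.357]
 [-0.     0.357 -0.934]
 [-1.    -0.     0.   ]]
```

The top view shows the box at about (388,230), with its end block on the right (435,228, towards world −y) and the fin at (407,228). Can_b is at (337,168), can_a at (428,168), the bottle at (279,237) and the carton at (497,222). Next I'll refine the box pose.

```bash
python3 - <<'E'
from h import *
d=np.load("top0.npy");P=cloud("top",d)
im=cv2.imread("pics/top0.png")
cv2.imwrite("pics/topcrop.png",cv2.resize(im[140:280,260:460],None,fx=4,fy=4,interpolation=cv2.INTER_CUBIC))
def reg(lo,hi,u0,u1,v0,v1,name):
    m=np.zeros(d.shape,np.uint8); m[v0:v1,u0:u1]=1
    m=(m>0)&(P[...,2]>lo)&(P[...,2]<hi)
    n,l,s,c=cv2.connectedComponentsWithStats(m.astype(np.uint8))
    k=1+np.argmax(s[1:,4]); q=P[l==k]
    r=cv2.minAreaRect((q[:,:2]*1000).astype(np.float32)); print(name,len(q),q.mean(0).round(4),np.round(r[0],1),np.round(r[1],1),round(r[2],2))
    return q
reg(.08,.095,370,440,190,262,"cover top")
reg(.111,.13,395,420,195,262,"fin")
reg(.080,.095,425,450,190,270,"endblock")
reg(.04,.13,320,450,190,275,"all")
o=arm.get_obs(); print(arm.camera_info("wrist"))
E
```

```text
cover top 2595 [ 0.5211 -0.1525  0.0889] [ 522.3 -153.4] [144.1 120.6] 2.47
fin 180 [ 0.5217 -0.1525  0.1199] [ 522.  -153.2] [68.4 14.3] 2.6
endblock 473 [ 0.5253 -0.2387  0.0878] [ 526.7 -239.5] [149.2  20. ] 2.67
all 7332 [ 0.5166 -0.1099  0.0699] [ 520.7 -109.3] [170.2 280.6] 2.41
{'camera_matrix': array([[348.21573281,   0.        , 321.78684143],
       [  0.        , 348.21573281, 199.28583927],
       [  0.        ,   0.        ,   1.        ]]), 'hand_eye': array([[ 5.17365896e-04, -2.80976001e-01,  9.59714655e-01,
        -1.47779692e-01],
       [ 4.05333441e-05, -9.59714777e-01, -2.80976058e-01,
         7.97639807e-02],
       [ 9.99999865e-01,  1.84267874e-04, -4.85134798e-04,
         4.40442305e-04],
       [ 0.00000000e+00,  0.00000000e+00,  0.00000000e+00,
         1.00000000e+00]])}
```

View pics/topcrop.png

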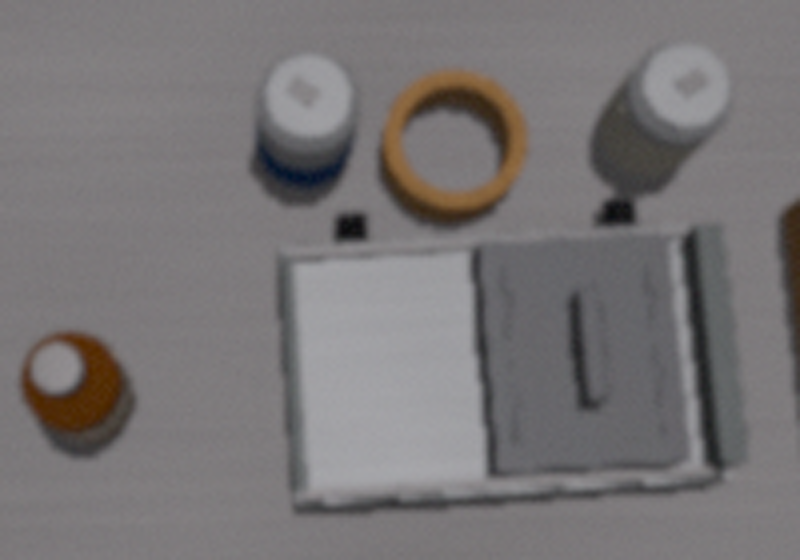

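The fit agrees with the given sizes (cover 144×120, fin 68×14, box 170×280). The box centre is (0.521, −0.109), yaw is +2.5°, and the cover is about 18 mm ajar. I'll move above the fin with the jaws along box y.

Emit:
{"name": "arm_command", "arguments": {
  "motion": [
    {"rx":6.13,"grip":0.5},
    {"rx":6.13,"grip":0.5},
    {"rx":6.13,"grip":0.5},
    {"y":1.93,"z":-2.76},
    {"y":1.93,"z":-2.76},
    {"y":1.93,"z":-2.76},
    {"y":1.93,"z":-2.76},
    {"y":1.93,"z":-2.76},
    {"y":1.93,"z":-2.76},
    {"y":1.93,"z":-2.76},
    {"y":1.93,"z":-2.76},
    {"y":1.93,"z":-2.76},
    {"y":1.93,"z":-2.76},
    {"y":1.93,"z":-2.76},
    {"y":1.93,"z":-2.76},
    {"y":1.93,"z":-2.76},
    {"y":1.93,"z":-2.76},
    {"y":1.93,"z":-2.76},
    {"y":1.93,"z":-2.76},
    {}
  ],
  "grip_force": 25
}}

```text
invalid input at $.motion[0]: expected keys x, y, z, rx, ry, rz, grip
```

```bash
python3 - <<'E'
from h import *
im,d,o=snap("wrist","w1.png");np.save("w1.npy",d);P=cloud("wrist",d,o)
print(o['t'],o['eef_pos'],R.from_euler('xyz',o['ee_rot']).as_matrix().round(4).tolist(),o['finger_gap'])
m=(P[...,2]>.110)&(P[...,2]<.128)&(abs(P[...,0]-.522)<.05)&(abs(P[...,1]+.153)<.03)
q=P[m];r=cv2.minAreaRect((q[:,:2]*1000).astype(np.float32));print(len(q),q.mean(0),r)
m=(P[...,2]>.080)&(P[...,2]<.096)&(abs(P[...,0]-.522)<.08)&(abs(P[...,1]+.153)<.068)
q=P[m];r=cv2.minAreaRect((q[:,:2]*1000).astype(np.float32));print(len(q),q.mean(0),r)
E
```

```text
0.85 [ 0.23185945 -0.60723699  0.2365945 ] [[-0.0, 0.9342, 0.3567], [-0.0, 0.3567, -0.9342], [-1.0, -0.0, 0.0]] 0.09199291695483791
0 [nan nan nan] ((0.0, 0.0), (0.0, 0.0), 0.0)
0 [nan nan nan] ((0.0, 0.0), (0.0, 0.0), 0.0)<stdin>:5: RuntimeWarning: Mean of empty slice.
  ret = um.true_divide(
<stdin>:7: RuntimeWarning: Mean of empty slice.
```

View pics/w1.png

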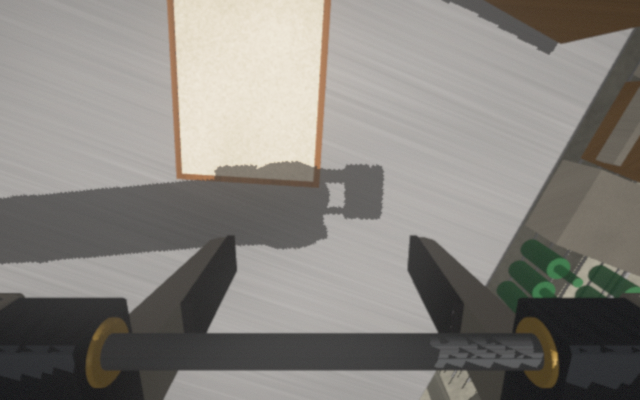

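All seven keys are required, so the call was refused and the arm hasn't moved. The wrist picture only shows the clipboard at the start pose, with the fingers at the bottom. I'll send it again with every key.

Emit:
{"name": "arm_command", "arguments": {
  "motion": [
    {"x":0,"y":0,"z":0,"rx":6.13,"ry":0,"rz":0,"grip":0.5},
    {"x":0,"y":0,"z":0,"rx":6.13,"ry":0,"rz":0,"grip":0.5},
    {"x":0,"y":0,"z":0,"rx":6.13,"ry":0,"rz":0,"grip":0.5},
    {"x":0,"y":1.93,"z":-2.76,"rx":0,"ry":0,"rz":0,"grip":0.5},
    {"x":0,"y":1.93,"z":-2.76,"rx":0,"ry":0,"rz":0,"grip":0.5},
    {"x":0,"y":1.93,"z":-2.76,"rx":0,"ry":0,"rz":0,"grip":0.5},
    {"x":0,"y":1.93,"z":-2.76,"rx":0,"ry":0,"rz":0,"grip":0.5},
    {"x":0,"y":1.93,"z":-2.76,"rx":0,"ry":0,"rz":0,"grip":0.5},
    {"x":0,"y":1.93,"z":-2.76,"rx":0,"ry":0,"rz":0,"grip":0.5},
    {"x":0,"y":1.93,"z":-2.76,"rx":0,"ry":0,"rz":0,"grip":0.5},
    {"x":0,"y":1.93,"z":-2.76,"rx":0,"ry":0,"rz":0,"grip":0.5},
    {"x":0,"y":1.93,"z":-2.76,"rx":0,"ry":0,"rz":0,"grip":0.5},
    {"x":0,"y":1.93,"z":-2.76,"rx":0,"ry":0,"rz":0,"grip":0.5},
    {"x":0,"y":1.93,"z":-2.76,"rx":0,"ry":0,"rz":0,"grip":0.5},
    {"x":0,"y":1.93,"z":-2.76,"rx":0,"ry":0,"rz":0,"grip":0.5},
    {"x":0,"y":1.93,"z":-2.76,"rx":0,"ry":0,"rz":0,"grip":0.5},
    {"x":0,"y":1.93,"z":-2.76,"rx":0,"ry":0,"rz":0,"grip":0.5},
    {"x":0,"y":1.93,"z":-2.76,"rx":0,"ry":0,"rz":0,"grip":0.5},
    {"x":0,"y":1.93,"z":-2.76,"rx":0,"ry":0,"rz":0,"grip":0.5},
    {"x":0,"y":0,"z":0,"rx":0,"ry":0,"rz":0,"grip":0.5}
  ],
  "grip_force": 25
}}

```text
t: 2.57
eef_pos: [0.5244, -0.1452, 0.2369]
ee_rot: [2.406, 1.567, 0.889]
force: [-1.2, 1.4, 0.5]
finger_gap: 0.0459
```

```bash
python3 - <<'E'
from h import *
im,d,o=snap("wrist","w2.png");np.save("w2.npy",d);P=cloud("wrist",d,o)
print(o['t'],o['eef_pos'],R.from_euler('xyz',o['ee_rot']).as_matrix().round(4).tolist(),o['finger_gap'])
m=(P[...,2]>.110)&(P[...,2]<.128)&(abs(P[...,0]-.522)<.05)&(abs(P[...,1]+.153)<.03)
q=P[m]
if len(q): r=cv2.minAreaRect((q[:,:2]*1000).astype(np.float32));print(len(q),q.mean(0),r)
m=(P[...,2]>.080)&(P[...,2]<.096)&(abs(P[...,0]-.522)<.08)&(abs(P[...,1]+.153)<.068)
q=P[m]
if len(q): r=cv2.minAreaRect((q[:,:2]*1000).astype(np.float32));print(len(q),q.mean(0),r)
E
```

```text
2.5667 [ 0.52443166 -0.14523298  0.23694642] [[0.0027, 0.9986, 0.0536], [0.0033, 0.0536, -0.9986], [-1.0, 0.0028, -0.0031]] 0.04591822322380549
1473 [ 0.52596101 -0.15455875  0.11965161] ((524.0508422851562, -154.76876831054688), (69.19606018066406, 14.03637981414795), 2.5069620609283447)
18617 [ 0.53346116 -0.15307894  0.08827699] ((523.3359985351562, -154.72976684570312), (144.3890838623047, 120.15711975097656), 2.4376325607299805)
```

View pics/w2.png

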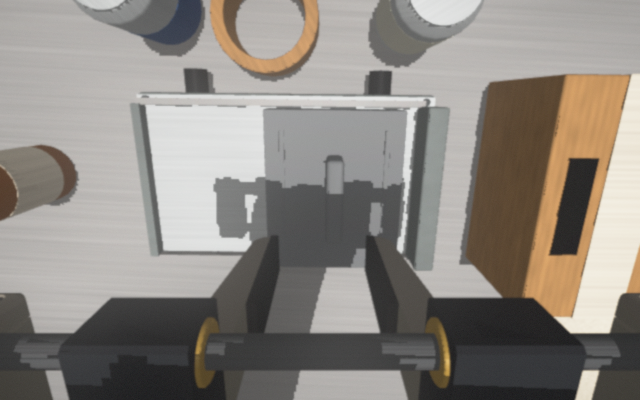

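The wrist picture shows the cover at (335,187), the fin at (335,175) and the end block at (432,185), with the fingers straddling the fin's line. The fin centre from the wrist is (0.524, −0.155), within about 2 mm of the top camera's. I'll let the arm settle before descending.

Emit:
{"name": "arm_command", "arguments": {
  "motion": [
    {"x":0,"y":0,"z":0,"rx":0,"ry":0,"rz":0,"grip":0.5},
    {"x":0,"y":0,"z":0,"rx":0,"ry":0,"rz":0,"grip":0.5},
    {"x":0,"y":0,"z":0,"rx":0,"ry":0,"rz":0,"grip":0.5}
  ]
}}

```text
t: 2.87
eef_pos: [0.5204, -0.1541, 0.2366]
ee_rot: [-0.508, 1.57, -2.037]
force: [0.1, -0.5, 0.7]
finger_gap: 0.0455
```

```bash
cat > st.py <<'E'
from h import *
o=arm.get_obs();M=R.from_euler('xyz',o['ee_rot']).as_matrix()
print(o['t'],o['eef_pos'].round(4),"yaw",np.degrees(np.arctan2(M[1,1],M[0,1])).round(2),"xax",M[:,0].round(4),o['force'].round(1),round(o['finger_gap'],4),abs(o['dq']).max().round(3))
E
python3 st.py
```

```text
2.8667 [ 0.5204 -0.1541  0.2366] yaw 2.36 xax [-3.e-04 -6.e-04 -1.e+00] [ 0.1 -0.5  0.7] 0.0455 0.003
```

Emit:
{"name": "arm_command", "arguments": {
  "motion": [
    {"x":2.5,"y":0.1,"z":0,"rx":0,"ry":0,"rz":0,"grip":0.5},
    {"x":2.5,"y":0.1,"z":0,"rx":0,"ry":0,"rz":0,"grip":0.5},
    {"x":2.5,"y":0,"z":0,"rx":0,"ry":0,"rz":0,"grip":0.5},
    {"x":2.0,"y":0,"z":0,"rx":0,"ry":0,"rz":0,"grip":0.5},
    {"x":1.5,"y":0,"z":0,"rx":0,"ry":0,"rz":0,"grip":0.5},
    {"x":0.7,"y":0,"z":0,"rx":0,"ry":0,"rz":0,"grip":0.5},
    {"x":0.4,"y":0,"z":0,"rx":0,"ry":0,"rz":0,"grip":0.5},
    {"x":0,"y":0,"z":0,"rx":0,"ry":0,"rz":0,"grip":0.5},
    {"x":0,"y":0,"z":0,"rx":0,"ry":0,"rz":0,"grip":0.5},
    {"x":0,"y":0,"z":0,"rx":0,"ry":0,"rz":0,"grip":0.0},
    {"x":0,"y":0,"z":0,"rx":0,"ry":0,"rz":0,"grip":0.0},
    {"x":0,"y":0,"z":0,"rx":0,"ry":0,"rz":0,"grip":0.0},
    {"x":0,"y":0,"z":0,"rx":0,"ry":0,"rz":0,"grip":0.0},
    {"x":0,"y":0,"z":0,"rx":0,"ry":0,"rz":0,"grip":0.0}
  ],
  "grip_force": 20
}}

```text
t: 4.03
eef_pos: [0.5233, -0.153, 0.116]
ee_rot: [0.644, 1.57, -0.883]
force: [0.5, -2.7, 0.7]
finger_gap: 0.0146
```

```bash
python3 st.py
```

```text
4.0333 [ 0.5233 -0.153   0.116 ] yaw 2.51 xax [ 8.e-04 -9.e-04 -1.e+00] [ 0.5 -2.7  0.7] 0.0146 0.011
```

Emit:
{"name": "arm_command", "arguments": {
  "motion": [
    {"x":0,"y":0,"z":-0.5,"rx":0,"ry":0,"rz":0,"grip":0.0},
    {"x":0,"y":0,"z":-1.0,"rx":0,"ry":0,"rz":0,"grip":0.0},
    {"x":0,"y":0,"z":-1.0,"rx":0,"ry":0,"rz":0,"grip":0.0},
    {"x":0,"y":0,"z":-1.0,"rx":0,"ry":0,"rz":0,"grip":0.0},
    {"x":0,"y":0,"z":-1.0,"rx":0,"ry":0,"rz":0,"grip":0.0},
    {"x":0,"y":0,"z":-1.0,"rx":0,"ry":0,"rz":0,"grip":0.0},
    {"x":0,"y":0,"z":-1.0,"rx":0,"ry":0,"rz":0,"grip":0.0},
    {"x":0,"y":0,"z":-1.0,"rx":0,"ry":0,"rz":0,"grip":0.0},
    {"x":0,"y":0,"z":-1.0,"rx":0,"ry":0,"rz":0,"grip":0.0},
    {"x":0,"y":0,"z":-1.0,"rx":0,"ry":0,"rz":0,"grip":0.0},
    {"x":0,"y":0,"z":-0.5,"rx":0,"ry":0,"rz":0,"grip":0.0},
    {"x":0,"y":0,"z":-0.3,"rx":0,"ry":0,"rz":0,"grip":0.0},
    {"x":0,"y":0,"z":0,"rx":0,"ry":0,"rz":0,"grip":0.0},
    {"x":0,"y":0,"z":0,"rx":0,"ry":0,"rz":0,"grip":0.0}
  ]
}}

```text
t: 5.2
eef_pos: [0.5188, -0.047, 0.1159]
ee_rot: [2.688, 1.569, 1.163]
force: [0.5, 0.0, 5.9]
finger_gap: 0.0142
```

```bash
python3 st.py
```

```text
5.2 [ 0.5188 -0.047   0.1159] yaw 2.61 xax [ 7.0e-04  1.5e-03 -1.0e+00] [0.5 0.  5.9] 0.0142 0.004
```

Emit:
{"name": "arm_command", "arguments": {
  "motion": [
    {"x":0,"y":0,"z":-0.15,"rx":0,"ry":0,"rz":0,"grip":0.0},
    {"x":0,"y":0,"z":-0.15,"rx":0,"ry":0,"rz":0,"grip":0.0},
    {"x":0,"y":0,"z":0,"rx":0,"ry":0,"rz":0,"grip":0.0},
    {"x":0,"y":0,"z":0,"rx":0,"ry":0,"rz":0,"grip":0.0}
  ]
}}

```text
t: 5.53
eef_pos: [0.5187, -0.0454, 0.116]
ee_rot: [1.811, 1.57, 0.285]
force: [0.2, -2.7, 5.7]
finger_gap: 0.0137
```

```bash
python3 st.py
```

```text
5.5333 [ 0.5187 -0.0454  0.116 ] yaw 2.56 xax [ 8.e-04  2.e-04 -1.e+00] [ 0.2 -2.7  5.7] 0.0137 0.002
```

Emit:
{"name": "arm_command", "arguments": {
  "motion": [
    {"x":0,"y":0,"z":-0.2,"rx":0,"ry":0,"rz":0,"grip":0.0},
    {"x":0,"y":0,"z":-0.2,"rx":0,"ry":0,"rz":0,"grip":0.0},
    {"x":0,"y":0,"z":0,"rx":0,"ry":0,"rz":0,"grip":0.0},
    {"x":0,"y":0,"z":0,"rx":0,"ry":0,"rz":0,"grip":0.0}
  ]
}}

```text
t: 5.87
eef_pos: [0.5187, -0.0453, 0.116]
ee_rot: [0.255, 1.567, -1.273]
force: [1.5, -11.9, 4.0]
finger_gap: 0.0138
```

```bash
python3 st.py
```

```text
5.8667 [ 0.5187 -0.0453  0.116 ] yaw 2.42 xax [ 0.0012 -0.0038 -1.    ] [  1.5 -11.9   4. ] 0.0138 0.002
```

The cover is hard against the stop: force rose to 12 N with no further motion. I'll relax the push, release and rise to look.

Emit:
{"name": "arm_command", "arguments": {
  "motion": [
    {"x":0,"y":0,"z":0.4,"rx":0,"ry":0,"rz":0,"grip":0.0},
    {"x":0,"y":0,"z":0,"rx":0,"ry":0,"rz":0,"grip":0.0},
    {"x":0,"y":0,"z":0,"rx":0,"ry":0,"rz":0,"grip":0.4},
    {"x":0,"y":0,"z":0,"rx":0,"ry":0,"rz":0,"grip":0.4},
    {"x":0,"y":0,"z":0,"rx":0,"ry":0,"rz":0,"grip":0.4},
    {"x":-1.0,"y":0,"z":0,"rx":0,"ry":0,"rz":0,"grip":0.4},
    {"x":-2.5,"y":0,"z":0,"rx":0,"ry":0,"rz":0,"grip":0.4},
    {"x":-2.5,"y":0,"z":0,"rx":0,"ry":0,"rz":0,"grip":0.0},
    {"x":-2.5,"y":0,"z":1.5,"rx":0,"ry":0,"rz":0,"grip":0.0},
    {"x":-1.5,"y":-1,"z":2.5,"rx":0,"ry":0,"rz":0,"grip":0.0},
    {"x":0,"y":-1,"z":2.5,"rx":0,"ry":0,"rz":0,"grip":0.0},
    {"x":0,"y":0,"z":0,"rx":0,"ry":0,"rz":0,"grip":0.0},
    {"x":0,"y":0,"z":0,"rx":0,"ry":0,"rz":0,"grip":0.0},
    {"x":0,"y":0,"z":0,"rx":0,"ry":0,"rz":0,"grip":0.0}
  ]
}}

```text
t: 7.03
eef_pos: [0.5012, -0.1115, 0.2157]
ee_rot: [-3.084, 1.57, 1.673]
force: [-0.6, 0.3, -0.2]
finger_gap: 0.0001
```

```bash
python3 st.py; python3 - <<'E'
from h import *
for n in("wrist","top"):
    im,d,o=snap(n,n+"3.png");P=cloud(n,d,o)
    np.save(n+"3.npy",d)
    for t in("square_button_top","round_button_top","cover_grip"):
        for q in arm.search_frame(t,n)[:3]:
            c=q["rect"]; print(n,t,round(q["p"],2),np.round(c),P[int(c[1]),int(c[0])].round(4))
im=cv2.imread("pics/top3.png")
cv2.imwrite("pics/topcrop3.png",cv2.resize(im[140:280,300:460],None,fx=4,fy=4,interpolation=cv2.INTER_CUBIC))
E
```

```text
7.0333 [ 0.5012 -0.1115  0.2157] yaw 2.54 xax [-1.e-04  7.e-04 -1.e+00] [-0.6  0.3 -0.2] 0.0001 0.018
wrist square_button_top 0.61 [394. 134.  50.  48.] [ 0.5552 -0.1684  0.0708]
wrist round_button_top 0.63 [391. 205.  37.  39.] [ 0.493  -0.1719  0.0715]
wrist cover_grip 0.93 [235. 168. 165. 177.] [ 0.5301 -0.0487  0.12  ]
wrist cover_grip 0.37 [389. 206.  37.  35.] [ 0.4933 -0.1708  0.0725]
wrist cover_grip 0.24 [460.  12.  86.  24.] [ 0.6503 -0.2133  0.0583]
top cover_grip 0.74 [362. 231.  52.  63.] [ 0.4891 -0.0243  0.3261]
```

View pics/wrist3.png

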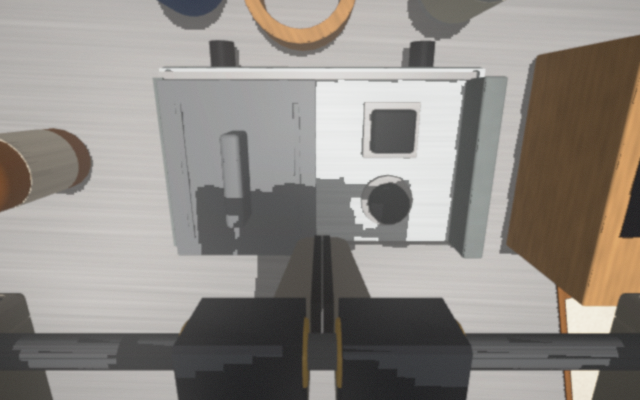

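View pics/topcrop3.png

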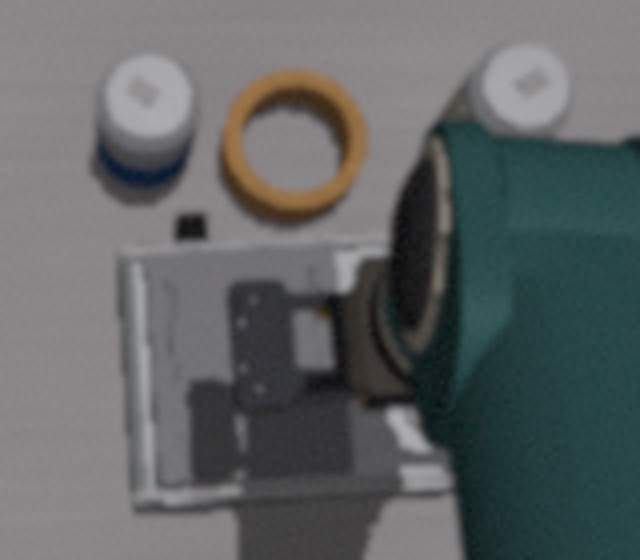

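The wrist picture shows the square button at (392,130), farther from the robot, and the round one at (387,200), nearer; the cover is fully to the left. The measured square top is (0.555, −0.168, 0.071), against (0.556, −0.169, 0.072) predicted from the box pose. I'll move above it with the fingers shut.

Emit:
{"name": "arm_command", "arguments": {
  "motion": [
    {"x":0,"y":1.7,"z":2.0,"rx":0,"ry":0,"rz":0,"grip":0.0},
    {"x":0,"y":1.7,"z":2.0,"rx":0,"ry":0,"rz":0,"grip":0.0},
    {"x":0,"y":1.8,"z":2.0,"rx":0,"ry":0,"rz":0,"grip":0.0},
    {"x":2.5,"y":0,"z":0,"rx":0,"ry":0,"rz":0,"grip":0.0},
    {"x":2.5,"y":0,"z":0,"rx":0,"ry":0,"rz":0,"grip":0.0},
    {"x":2.5,"y":0,"z":0,"rx":0,"ry":0,"rz":0,"grip":0.0},
    {"x":1.5,"y":0,"z":0,"rx":0,"ry":0,"rz":0,"grip":0.0},
    {"x":1.0,"y":0,"z":0,"rx":0,"ry":0,"rz":0,"grip":0.0},
    {"x":0.5,"y":0,"z":0,"rx":0,"ry":0,"rz":0,"grip":0.0},
    {"x":0,"y":0,"z":0,"rx":0,"ry":0,"rz":0,"grip":0.0},
    {"x":0,"y":0,"z":0,"rx":0,"ry":0,"rz":0,"grip":0.0},
    {"x":0,"y":0,"z":0,"rx":0,"ry":0,"rz":0,"grip":0.0},
    {"x":0,"y":0,"z":0,"rx":0,"ry":0,"rz":0,"grip":0.0}
  ]
}}

```text
t: 8.52
eef_pos: [0.5566, -0.1702, 0.1117]
ee_rot: [1.229, 1.569, -0.298]
force: [0.5, 0.9, -0.6]
finger_gap: 0.0007
```

```bash
python3 st.py; python3 - <<'E'
from h import *
snap("wrist","w4.png")
E
```

```text
8.5167 [ 0.5566 -0.1702  0.1117] yaw 2.51 xax [ 2.e-03 -6.e-04 -1.e+00] [ 0.5  0.9 -0.6] 0.0007 0.005
```

View pics/w4.png

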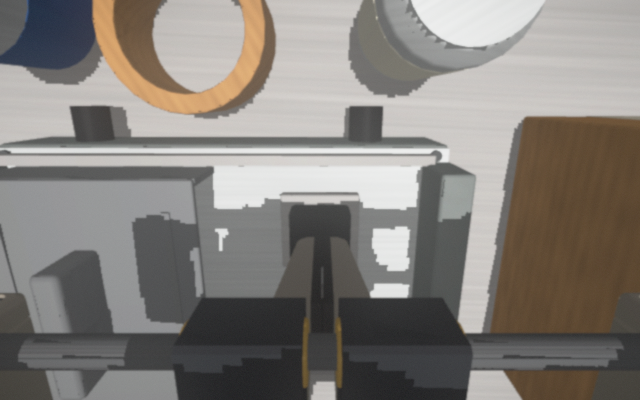

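The picture shows the closed fingers in front of the square cap at (320,225), inside its collar at (280–358). I'll press and hold.

Emit:
{"name": "arm_command", "arguments": {
  "motion": [
    {"x":1.0,"y":0,"z":0,"rx":0,"ry":0,"rz":0,"grip":0.0},
    {"x":0.6,"y":0,"z":0,"rx":0,"ry":0,"rz":0,"grip":0.0},
    {"x":0.4,"y":0,"z":0,"rx":0,"ry":0,"rz":0,"grip":0.0},
    {"x":0.4,"y":0,"z":0,"rx":0,"ry":0,"rz":0,"grip":0.0},
    {"x":0.3,"y":0,"z":0,"rx":0,"ry":0,"rz":0,"grip":0.0},
    {"x":0.1,"y":0,"z":0,"rx":0,"ry":0,"rz":0,"grip":0.0},
    {"x":0,"y":0,"z":0,"rx":0,"ry":0,"rz":0,"grip":0.0},
    {"x":0,"y":0,"z":0,"rx":0,"ry":0,"rz":0,"grip":0.0}
  ]
}}

```text
t: 9.23
eef_pos: [0.556, -0.1701, 0.0859]
ee_rot: [-0.312, 1.57, -1.839]
force: [-8.4, 2.4, 29.1]
finger_gap: 0.0006
```

```bash
python3 st.py
```

```text
9.2333 [ 0.556  -0.1701  0.0859] yaw 2.5 xax [-2.e-04 -7.e-04 -1.e+00] [-8.4  2.4 29.1] 0.0006 0.002
```

The button is fully down (tip at 63.9 mm) but the force is heavy, so I'll ease off 1.5 mm and hold.

Emit:
{"name": "arm_command", "arguments": {
  "motion": [
    {"x":-0.15,"y":0,"z":0,"rx":0,"ry":0,"rz":0,"grip":0.0},
    {"x":0,"y":0,"z":0,"rx":0,"ry":0,"rz":0,"grip":0.0},
    {"x":0,"y":0,"z":0,"rx":0,"ry":0,"rz":0,"grip":0.0}
  ]
}}

```text
t: 9.48
eef_pos: [0.5558, -0.1701, 0.0861]
ee_rot: [-0.47, 1.57, -1.997]
force: [-5.6, 1.4, 18.1]
finger_gap: 0.0005
```

```bash
python3 st.py
```

```text
9.4833 [ 0.5558 -0.1701  0.0861] yaw 2.5 xax [-2.e-04 -5.e-04 -1.e+00] [-5.6  1.4 18.1] 0.0005 0.002
```

Emit:
{"name": "arm_command", "arguments": {
  "motion": [
    {"x":0,"y":0,"z":0,"rx":0,"ry":0,"rz":0,"grip":0.0},
    {"x":0,"y":0,"z":0,"rx":0,"ry":0,"rz":0,"grip":0.0},
    {"x":0,"y":0,"z":0,"rx":0,"ry":0,"rz":0,"grip":0.0},
    {"x":0,"y":0,"z":0,"rx":0,"ry":0,"rz":0,"grip":0.0},
    {"x":0,"y":0,"z":0,"rx":0,"ry":0,"rz":0,"grip":0.0},
    {"x":0,"y":0,"z":0,"rx":0,"ry":0,"rz":0,"grip":0.0},
    {"x":0,"y":0,"z":0,"rx":0,"ry":0,"rz":0,"grip":0.0},
    {"x":0,"y":0,"z":0,"rx":0,"ry":0,"rz":0,"grip":0.0},
    {"x":0,"y":0,"z":0,"rx":0,"ry":0,"rz":0,"grip":0.0},
    {"x":0,"y":0,"z":0,"rx":0,"ry":0,"rz":0,"grip":0.0},
    {"x":0,"y":0,"z":0,"rx":0,"ry":0,"rz":0,"grip":0.0},
    {"x":0,"y":0,"z":0,"rx":0,"ry":0,"rz":0,"grip":0.0}
  ]
}}

```text
t: 10.48
eef_pos: [0.5559, -0.1701, 0.0861]
ee_rot: [-0.461, 1.57, -1.988]
force: [-6.2, 0.8, 20.0]
finger_gap: 0.0005
```

```bash
python3 st.py
```

```text
10.4833 [ 0.5559 -0.1701  0.0861] yaw 2.5 xax [-2.e-04 -5.e-04 -1.e+00] [-6.2  0.8 20. ] 0.0005 0.002
```

Emit:
{"name": "arm_command", "arguments": {
  "motion": [
    {"x":0,"y":0,"z":0,"rx":0,"ry":0,"rz":0,"grip":0.0},
    {"x":0,"y":0,"z":0,"rx":0,"ry":0,"rz":0,"grip":0.0},
    {"x":0,"y":0,"z":0,"rx":0,"ry":0,"rz":0,"grip":0.0},
    {"x":0,"y":0,"z":0,"rx":0,"ry":0,"rz":0,"grip":0.0},
    {"x":0,"y":0,"z":0,"rx":0,"ry":0,"rz":0,"grip":0.0},
    {"x":0,"y":0,"z":0,"rx":0,"ry":0,"rz":0,"grip":0.0},
    {"x":0,"y":0,"z":0,"rx":0,"ry":0,"rz":0,"grip":0.0},
    {"x":0,"y":0,"z":0,"rx":0,"ry":0,"rz":0,"grip":0.0},
    {"x":0,"y":0,"z":0,"rx":0,"ry":0,"rz":0,"grip":0.0},
    {"x":0,"y":0,"z":0,"rx":0,"ry":0,"rz":0,"grip":0.0},
    {"x":0,"y":0,"z":0,"rx":0,"ry":0,"rz":0,"grip":0.0},
    {"x":0,"y":0,"z":0,"rx":0,"ry":0,"rz":0,"grip":0.0},
    {"x":0,"y":0,"z":0,"rx":0,"ry":0,"rz":0,"grip":0.0},
    {"x":0,"y":0,"z":0,"rx":0,"ry":0,"rz":0,"grip":0.0},
    {"x":0,"y":0,"z":0,"rx":0,"ry":0,"rz":0,"grip":0.0},
    {"x":0,"y":0,"z":0,"rx":0,"ry":0,"rz":0,"grip":0.0}
  ]
}}

```text
t: 11.82
eef_pos: [0.5559, -0.1701, 0.0861]
ee_rot: [-0.515, 1.57, -2.042]
force: [-6.5, 1.5, 18.9]
finger_gap: 0.0002
```

```bash
python3 st.py
```

```text
11.8167 [ 0.5559 -0.1701  0.0861] yaw 2.5 xax [-2.e-04 -5.e-04 -1.e+00] [-6.5  1.5 18.9] 0.0002 0.002
```

The hold lasted over 2.3 s with force steady at about 19 N. I'll lift and go back above the fin.

Emit:
{"name": "arm_command", "arguments": {
  "motion": [
    {"x":-1.0,"y":0,"z":0,"rx":0,"ry":0,"rz":0,"grip":0.0},
    {"x":-2.0,"y":0,"z":0,"rx":0,"ry":0,"rz":0,"grip":0.0},
    {"x":-2.5,"y":0,"z":0,"rx":0,"ry":0,"rz":0,"grip":0.0},
    {"x":-2.5,"y":0,"z":0,"rx":0,"ry":0,"rz":0,"grip":0.0},
    {"x":-2.0,"y":0,"z":0,"rx":0,"ry":0,"rz":0,"grip":0.5},
    {"x":0,"y":-0.8,"z":-3.1,"rx":0,"ry":0,"rz":0,"grip":0.5},
    {"x":0,"y":-0.8,"z":-3.1,"rx":0,"ry":0,"rz":0,"grip":0.5},
    {"x":0,"y":-0.8,"z":-3.2,"rx":0,"ry":0,"rz":0,"grip":0.5},
    {"x":0,"y":-0.8,"z":-3.2,"rx":0,"ry":0,"rz":0,"grip":0.5},
    {"x":0,"y":0,"z":0,"rx":0,"ry":0,"rz":0,"grip":0.5},
    {"x":0,"y":0,"z":0,"rx":0,"ry":0,"rz":0,"grip":0.5},
    {"x":0,"y":0,"z":0,"rx":0,"ry":0,"rz":0,"grip":0.5},
    {"x":0,"y":0,"z":0,"rx":0,"ry":0,"rz":0,"grip":0.5}
  ]
}}

```text
t: 12.9
eef_pos: [0.5186, -0.047, 0.1838]
ee_rot: [-0.479, 1.57, -2.008]
force: [-0.4, 0.5, -0.6]
finger_gap: 0.0464
```

```bash
python3 st.py; python3 - <<'E'
from h import *
im,d,o=snap("wrist","w5.png");P=cloud("wrist",d,o)
for t in("square_button_top","round_button_top"):
    for q in arm.search_frame(t,"wrist")[:2]:
        c=q["rect"]; print(t,round(q["p"],2),np.round(c),P[int(c[1]),int(c[0])].round(4))
E
```

```text
12.9 [ 0.5186 -0.047   0.1838] yaw 2.39 xax [-3.e-04 -6.e-04 -1.e+00] [-0.4  0.5 -0.6] 0.0464 0.009
square_button_top 0.63 [483. 161.  56.  52.] [ 0.558  -0.1666  0.0712]
round_button_top 0.87 [474. 239.  44.  40.] [ 0.4948 -0.171   0.0712]
```

View pics/w5.png

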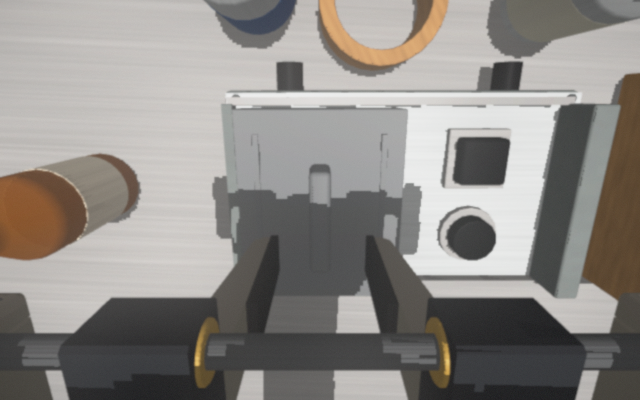

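Both buttons are up, square at (481,160) and round at (470,237), each with its top at 71 mm. The cover is still open and the fin is between the fingers at (320,200). I'll descend and grasp.

Emit:
{"name": "arm_command", "arguments": {
  "motion": [
    {"x":2.0,"y":0,"z":-0.15,"rx":0,"ry":0,"rz":0,"grip":0.5},
    {"x":2.0,"y":0,"z":0,"rx":0,"ry":0,"rz":0,"grip":0.5},
    {"x":1.5,"y":0,"z":0,"rx":0,"ry":0,"rz":0,"grip":0.5},
    {"x":0.8,"y":0,"z":0,"rx":0,"ry":0,"rz":0,"grip":0.5},
    {"x":0.4,"y":0,"z":0,"rx":0,"ry":0,"rz":0,"grip":0.5},
    {"x":0,"y":0,"z":0,"rx":0,"ry":0,"rz":0,"grip":0.5},
    {"x":0,"y":0,"z":0,"rx":0,"ry":0,"rz":0,"grip":0.5},
    {"x":0,"y":0,"z":0,"rx":0,"ry":0,"rz":0,"grip":0.0},
    {"x":0,"y":0,"z":0,"rx":0,"ry":0,"rz":0,"grip":0.0},
    {"x":0,"y":0,"z":0,"rx":0,"ry":0,"rz":0,"grip":0.0},
    {"x":0,"y":0,"z":0,"rx":0,"ry":0,"rz":0,"grip":0.0},
    {"x":0,"y":0,"z":0,"rx":0,"ry":0,"rz":0,"grip":0.0}
  ]
}}

```text
t: 14.05
eef_pos: [0.5185, -0.0449, 0.1174]
ee_rot: [0.432, 1.569, -1.095]
force: [0.3, -11.2, 0.3]
finger_gap: 0.0146
```

```bash
python3 st.py
```

```text
14.05 [ 0.5185 -0.0449  0.1174] yaw 2.51 xax [ 7.0e-04 -1.3e-03 -1.0e+00] [  0.3 -11.2   0.3] 0.0146 0.054
```

Emit:
{"name": "arm_command", "arguments": {
  "motion": [
    {"x":0,"y":0,"z":0.6,"rx":0,"ry":0,"rz":0,"grip":0.0},
    {"x":0,"y":0,"z":1.0,"rx":0,"ry":0,"rz":0,"grip":0.0},
    {"x":0,"y":0,"z":1.0,"rx":0,"ry":0,"rz":0,"grip":0.0},
    {"x":0,"y":0,"z":1.0,"rx":0,"ry":0,"rz":0,"grip":0.0},
    {"x":0,"y":0,"z":1.0,"rx":0,"ry":0,"rz":0,"grip":0.0},
    {"x":0,"y":0,"z":1.0,"rx":0,"ry":0,"rz":0,"grip":0.0},
    {"x":0,"y":0,"z":1.0,"rx":0,"ry":0,"rz":0,"grip":0.0},
    {"x":0,"y":0,"z":1.0,"rx":0,"ry":0,"rz":0,"grip":0.0},
    {"x":0,"y":0,"z":1.0,"rx":0,"ry":0,"rz":0,"grip":0.0},
    {"x":0,"y":0,"z":1.0,"rx":0,"ry":0,"rz":0,"grip":0.0},
    {"x":0,"y":0,"z":1.0,"rx":0,"ry":0,"rz":0,"grip":0.0},
    {"x":0,"y":0,"z":1.0,"rx":0,"ry":0,"rz":0,"grip":0.0},
    {"x":0,"y":0,"z":0.5,"rx":0,"ry":0,"rz":0,"grip":0.0},
    {"x":0,"y":0,"z":0.2,"rx":0,"ry":0,"rz":0,"grip":0.0},
    {"x":0,"y":0,"z":0,"rx":0,"ry":0,"rz":0,"grip":0.0},
    {"x":0,"y":0,"z":0,"rx":0,"ry":0,"rz":0,"grip":0.0}
  ]
}}

```text
t: 15.38
eef_pos: [0.5238, -0.1692, 0.1174]
ee_rot: [0.403, 1.569, -1.126]
force: [-0.9, -1.7, 5.3]
finger_gap: 0.0137
```

```bash
python3 st.py
```

```text
15.3833 [ 0.5238 -0.1692  0.1174] yaw 2.42 xax [ 9.0e-04 -1.8e-03 -1.0e+00] [-0.9 -1.7  5.3] 0.0137 0.004
```

Emit:
{"name": "arm_command", "arguments": {
  "motion": [
    {"x":0,"y":0,"z":0.2,"rx":0,"ry":0,"rz":0,"grip":0.0},
    {"x":0,"y":0,"z":0.2,"rx":0,"ry":0,"rz":0,"grip":0.0},
    {"x":0,"y":0,"z":0,"rx":0,"ry":0,"rz":0,"grip":0.0},
    {"x":0,"y":0,"z":0,"rx":0,"ry":0,"rz":0,"grip":0.0}
  ]
}}

```text
t: 15.72
eef_pos: [0.5239, -0.1704, 0.1174]
ee_rot: [-3.105, 1.57, 1.651]
force: [-1.7, 3.6, 6.3]
finger_gap: 0.0137
```

```bash
python3 st.py
```

```text
15.7167 [ 0.5239 -0.1704  0.1174] yaw 2.52 xax [-1.e-04  9.e-04 -1.e+00] [-1.7  3.6  6.3] 0.0137 0.002
```

Emit:
{"name": "arm_command", "arguments": {
  "motion": [
    {"x":0,"y":0,"z":0.2,"rx":0,"ry":0,"rz":0,"grip":0.0},
    {"x":0,"y":0,"z":0.2,"rx":0,"ry":0,"rz":0,"grip":0.0},
    {"x":0,"y":0,"z":0,"rx":0,"ry":0,"rz":0,"grip":0.0},
    {"x":0,"y":0,"z":0,"rx":0,"ry":0,"rz":0,"grip":0.0}
  ]
}}

```text
t: 16.05
eef_pos: [0.5239, -0.1705, 0.1174]
ee_rot: [-2.916, 1.565, 1.843]
force: [-2.7, 12.1, 10.7]
finger_gap: 0.0138
```

```bash
python3 st.py
```

```text
16.05 [ 0.5239 -0.1705  0.1174] yaw 2.66 xax [-0.0015  0.0052 -1.    ] [-2.7 12.1 10.7] 0.0138 0.003
```

The cover is home: 12 N against the end block with no motion, and total travel of 125.7 mm. I'll relax, release and lift clear.

Emit:
{"name": "arm_command", "arguments": {
  "motion": [
    {"x":0,"y":0,"z":-0.3,"rx":0,"ry":0,"rz":0,"grip":0.0},
    {"x":0,"y":0,"z":0,"rx":0,"ry":0,"rz":0,"grip":0.0},
    {"x":0,"y":0,"z":0,"rx":0,"ry":0,"rz":0,"grip":0.5},
    {"x":0,"y":0,"z":0,"rx":0,"ry":0,"rz":0,"grip":0.5},
    {"x":0,"y":0,"z":0,"rx":0,"ry":0,"rz":0,"grip":0.5},
    {"x":0,"y":0,"z":0,"rx":0,"ry":0,"rz":0,"grip":0.5},
    {"x":-1.0,"y":0,"z":0,"rx":0,"ry":0,"rz":0,"grip":0.5},
    {"x":-2.0,"y":0,"z":0,"rx":0,"ry":0,"rz":0,"grip":0.5},
    {"x":-2.5,"y":0,"z":0,"rx":0,"ry":0,"rz":0,"grip":0.5},
    {"x":-2.5,"y":0,"z":0,"rx":0,"ry":0,"rz":0,"grip":0.5},
    {"x":-2.5,"y":0,"z":0,"rx":0,"ry":0,"rz":0,"grip":0.5},
    {"x":-2,"y":0,"z":0,"rx":0,"ry":0,"rz":0,"grip":0.5},
    {"x":0,"y":0,"z":0,"rx":0,"ry":0,"rz":0,"grip":0.5},
    {"x":0,"y":0,"z":0,"rx":0,"ry":0,"rz":0,"grip":0.5},
    {"x":0,"y":0,"z":0,"rx":0,"ry":0,"rz":0,"grip":0.5}
  ]
}}

```text
t: 17.3
eef_pos: [0.5233, -0.172, 0.2417]
ee_rot: [-1.624, 1.57, 3.132]
force: [-0.1, 0.4, -0.5]
finger_gap: 0.0456
```

```bash
python3 st.py; python3 - <<'E'
from h import *
im,d,o=snap("wrist","w6.png");P=cloud("wrist",d,o)
th=np.radians(2.5);ex=np.array([np.cos(th),np.sin(th)]);ey=np.array([-ex[1],ex[0]])
q=P.reshape(-1,3);q=q[np.isfinite(q[:,0])]
b=(q[:,:2]-[.5215,-.1103]); bx=b@ex;by=b@ey
m=(q[:,2]>.112)&(q[:,2]<.128)&(abs(bx)<.035)&(by>-.1)&(by<-.02);print("fin y",by[m].min(),by[m].max(),m.sum())
m=(q[:,2]>.083)&(q[:,2]<.094)&(abs(bx)<.06)&(by>-.15)&(by<.05);print(np.histogram(by[m]*1000,bins=np.arange(-146,20,4)))
snap("side","side6.png")
E
```

```text
17.3 [ 0.5233 -0.172   0.2417] yaw 2.5 xax [-9.e-04  0.e+00 -1.e+00] [-0.1  0.4 -0.5] 0.0456 0.016
fin y -0.06701088479599807 -0.05298588579661256 1426
(array([  0, 214, 584, 574, 544, 605, 295, 523, 521, 498, 539, 581, 586,
       582, 582, 577, 584, 589, 576, 432, 215, 169, 205, 400, 576, 583,
       582, 589, 572, 593, 578, 536, 542, 501, 520, 527, 241,   0,   0,
         0,   0]), array([-146, -142, -138, -134, -130, -126, -122, -118, -114, -110, -106,
       -102,  -98,  -94,  -90,  -86,  -82,  -78,  -74,  -70,  -66,  -62,
        -58,  -54,  -50,  -46,  -42,  -38,  -34,  -30,  -26,  -22,  -18,
        -14,  -10,   -6,   -2,    2,    6,   10,   14,   18]))
```

View pics/w6.png

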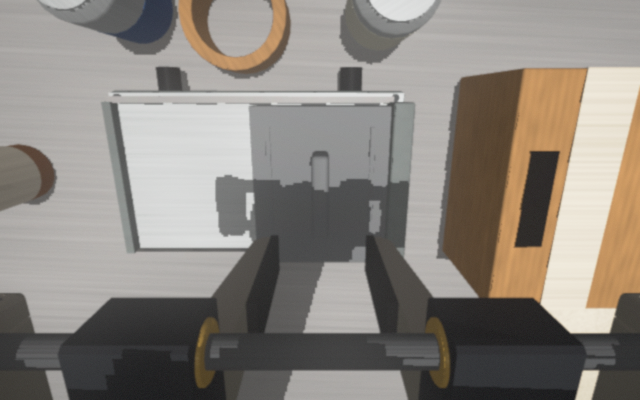

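View pics/side6.png

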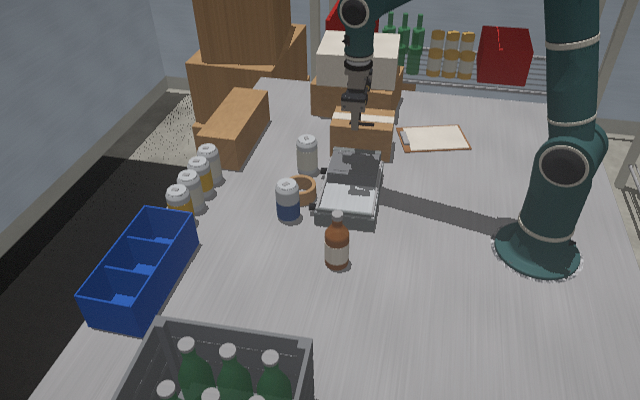

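The wrist picture shows the cover (edge at 390) tight against the end block (390–410) with no gap, and the robot touching nothing. In the side picture all the stock stands where it was. I'm handing in.

```bash
python3 -c "
from workcell import arm
print(arm.close_job())"
```

```text
the job is handed in; nothing more can be done
None
```

The defrost job is done and handed in at about 17.4 s of the 54 s allowed; no verdict was reported.

- **Opening:** I gripped the fin and slid the cover about 108 mm, from 17 mm ajar to fully open. It stopped there, with the force rising to 12 N and no further motion.
- **Button:** I pressed the square button, the one farther from the robot, to its full depth with the fingers shut and held it for at least 2.3 s. The force peaked at 29 N, which was heavier than I intended, so I eased it to about 19 N for the hold. Afterwards both buttons read as up, and I did not touch the round one.
- **Closing:** I slid the cover back about 125.7 mm until it pressed the end block at 12 N without moving, then released it and lifted clear.

**Last checks:**
- The wrist picture shows no gap between the cover and the end block.
- The fin measured at −60 mm along the box, against −62 mm expected. The end block read about 2 mm off in the same direction, so this looks like calibration error.
- The force was near zero with the robot touching nothing.
- In the side view, the cans, tape, bottle and carton are upright and look unmoved. I judged that by eye and did not measure it.

My first move call was refused because its rows lacked some keys, so nothing moved on that call.

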